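# Strip the lathe banjo and put its change gears away

## Task

The lathe's banjo lies on the bench with four change gears still on it, one gear on top of another on each of its two studs. Take the gears off and put every one away in the tray, on the wooden block whose round recess was cut for it (the largest gear in the largest recess, and so on down to the smallest), over the dowel and lying flat on the floor of the recess. Lower the gears into place rather than dropping them, and leave the spray can and the mug standing where they are.

Things in the scene. Friction and masses are not known exactly. Their poses are not given: they have to be found in the camera images.
- gear_50: Largest gear: bare steel, 65 mm over the teeth, toothed face 14 mm thick, 33 mm hub 4 mm proud on top (18 mm in all), 18 mm bore, about 260 g. Origin: centre of its underside; z up along the bore. Starts as the lower gear on either stud of the banjo (fixed dark iron slotted arm, 16 mm thick, plain 14 mm studs 110 mm apart, tops 67 mm up), underside 26 mm above the bench on a 31 mm flange.
- block_50: Wooden block for the largest gear, fixed in the tray, 98 x 98 x 18 mm: round recess 73 mm across, 4 mm deep, grey felt floor, with an upright 12 mm dowel at its centre (tapered nose, tip 27 mm above the recess floor). Origin: centre of the underside, 6 mm above the bench; z up; recess floor at 14 mm, top at 18 mm. The four blocks form a square, 100 mm between centres, in any order.
- gear_42: Second largest gear: bare steel, 55 mm over the teeth, toothed face 14 mm thick, 31 mm hub 4 mm proud on top (18 mm in all), 18 mm bore, about 190 g. Origin: centre of its underside; z up along the bore. Starts as the lower gear on either stud of the banjo (fixed dark iron slotted arm, 16 mm thick, plain 14 mm studs 110 mm apart, tops 67 mm up), underside 26 mm above the bench on a 31 mm flange.
- block_42: Wooden block for the second largest gear, fixed in the tray, 98 x 98 x 18 mm: round recess 63 mm across, 4 mm deep, grey felt floor, with an upright 12 mm dowel at its centre (tapered nose, tip 27 mm above the recess floor). Origin: centre of the underside, 6 mm above the bench; z up; recess floor at 14 mm, top at 18 mm. The four blocks form a square, 100 mm between centres, in any order.
- gear_34: Third largest gear: bare steel, 45 mm over the teeth, toothed face 14 mm thick, 29 mm hub 4 mm proud on top (18 mm in all), 18 mm bore, about 130 g. Origin: centre of its underside; z up along the bore. Starts as the upper gear on either stud of the banjo, underside 44 mm above the bench on the hub of the gear below (4 mm gap between the toothed faces); lifts straight off, 2 mm play on the stud.
- block_34: Wooden block for the third largest gear, fixed in the tray, 98 x 98 x 18 mm: round recess 53 mm across, 4 mm deep, grey felt floor, with an upright 12 mm dowel at its centre (tapered nose, tip 27 mm above the recess floor). Origin: centre of the underside, 6 mm above the bench; z up; recess floor at 14 mm, top at 18 mm. The four blocks form a square, 100 mm between centres, in any order.
- gear_26: Smallest gear: bare steel, 35 mm over the teeth, toothed face 14 mm thick, 26 mm hub 4 mm proud on top (18 mm in all), 18 mm bore, about 80 g. Origin: centre of its underside; z up along the bore. Starts as the upper gear on either stud of the banjo, underside 44 mm above the bench on the hub of the gear below (4 mm gap between the toothed faces); lifts straight off, 2 mm play on the stud.
- block_26: Wooden block for the smallest gear, fixed in the tray, 98 x 98 x 18 mm: round recess 43 mm across, 4 mm deep, grey felt floor, with an upright 12 mm dowel at its centre (tapered nose, tip 27 mm above the recess floor). Origin: centre of the underside, 6 mm above the bench; z up; recess floor at 14 mm, top at 18 mm. The four blocks form a square, 100 mm between centres, in any order.
- grease_spray: Bystander: orange spray can, 59 mm across and 187 mm tall, standing loose behind the folders. Origin: centre of its foot, z up.
- shop_mug: Bystander: striped mug, 80 mm across (110 mm with handle) and 89 mm tall, standing loose at the far side of the bench. Origin: centre of its foot, z up.
Mind the look-alikes: they are no part of the job. What is shaped like the gear_42 but green is not meant. What is shaped like the gear_50 but pink is not meant.

How it is judged:
By the outcome, as a careful person would: the job done as asked, in the order asked, and still so for the second after the job is handed in, with the robot touching nothing.
It also fails if it takes over 112 s, if anything falls off the work surface, if the arm or the gripper's body presses on something with over 40 N, if the wrist force passes 120 N, or if a joint passes its speed limit or range.

## Robot

A 7-joint arm with a two-finger parallel gripper is mounted at the origin on the work surface; the furniture and walls round the work are solid. World frame = base frame: x ahead of the robot, y to its left, z up, the work surface at z = 0. Lengths are in m, angles in degrees, forces in N, time in s.
With the tool pointing down it reaches from about 0.425 to 0.875 m from the base axis. Payload 4.7 kg.
Tool frame: the origin (TCP) lies at the very end of the fingers, on their centre line; the grasp point (between the pads) lies env.grip_point_offset behind it (env.grip_point_offset is the distance from the TCP to the grasp point, in m); z points along the fingers, y is the direction in which the jaws open and shut (so a half turn about z gives the same grasp; the last joint's range is limited). The gripper opens to 87 mm and grips with 3 to 60 N. Pads are 19 mm wide; open, the fingers measure 117 mm over their backs; the gripper's body (75 mm by 190 mm) begins 51 mm behind the grasp point.
Start: joints at [-69.551, 18.392, -4.016, 83.108, 1.295, 78.541, -3.26], TCP at [0.219, 0.612, 0.187] pointing down, gripper open.
Joint ranges: [-163.93, 163.93], [-17.29, 119.83], [-79.2, 71.16], [3.27, 140.29], [-89.18, 269.18], [5.43, 117.66], [-154.24, 154.24]. Speed limits (degrees/s): [147.25, 147.25, 180, 180, 180, 180, 180].

## Interface

Orientations are given as [roll, pitch, yaw] about the fixed x, y, z axes, in that order (R = Rz(yaw) Ry(pitch) Rx(roll)).
In Python, from cell import env gives the robot as it stands.
- The arm moves only by the tool send_rows, never from a script. Its argument "plan" is a list of rows, each a list of 7 numbers: the finger opening in mm, from 0 to 87, then the shift along the tool's x, y, z in mm, then the turn, a rotation vector about the tool's x, y, z in rad. A call has 1 to 12 rows; each row shifts and turns the commanded pose from where the row before left it, along the tool's axes as they then stand; what a row does not reach is not made up. A row lasts 1/10 s, in which the tool goes at most 50 mm and 8.59 degrees, less where a joint would pass 70% of its speed; a pose out of reach is approached as far as the arm can. A call is refused whole if a number of a shift passes 50 or a number of a turn 0.15, either way. A call with a gripper value outside its range is refused whole. The fingers move at their own pace and stop on an object; "grip_force" is the grip in N (left out, the last holds). Time passes only in rows, so rows that do not move let the fingers close. It gives the time, the measured TCP pose, the force and the opening at its end, in the units of the state.
- env.get_obs(): the state, without advancing time (a new reading comes with each control period).
- env.read_camera(name): name is "scene" or "side" or "wrist"; returns the picture (480x640x3 uint8, red, green, blue); there is no depth.
- env.get_calibration(name): a dict with "fx", "fy", "cx", "cy" (pixels), "extrinsics" (4x4, takes a point from camera to world coordinates). Camera axes: x right, y down, z forward; pixel columns grow to the right and rows downward; lengths in m; the calibration is good to about 2 mm. A picture is of the moment at which its call begins: read the wrist's pose just before it. get_calibration takes no time and is no camera call; for the wrist camera it gives the pose at the moment of the call.
- env.sign_off(): hands the job in, once; it reports no verdict.
Trained networks look in the newest picture that a camera, given by its name, has taken for a name from the list of things; names that differ only in an ending like _2 or _b are one class to them, and where a whole thing is asked for, a point or a joint stands for the part that bears it (a point fixed in the world has none). Each returns a list of dicts, best first, with "confidence" (0 to 1); they miss things now and then, are a little off and sometimes report something else, mostly with a low value. They report only what shows in the picture. A call takes as long as a camera call. They do not tell look-alikes from the thing itself.
- env.regions_of(camera, query): "region" (480x640 bool, what is visible of it) and "rect" ([left, top, right, bottom] in pixels, round what is visible of it).
The state is a dict: "time_s": time; "qpos": joint angles; "joint_velocities": joint speeds; "effort": joint torques, N m; "tool_pos": TCP position; "tool_rot": TCP orientation; "force": force on the tool from outside, world axes, zero at the start; "wrist_torque": the same for the moment, N m; "grip_width": finger opening in m.
Only numpy, scipy, OpenCV 4.12 (cv2) and the standard library are available. Lean on these libraries where they do the work, as an engineer would, in place of code of your own. Each camera call takes 0.05 s, during which the arm holds its last target. There are 200 camera calls.

## Working session

There is one attempt and no reset: what is moved stays moved. The work goes in short steps, Python scripts to look and compute and a tool call to move; the robot and the scene stay as the last step left them, time stands still between calls to the robot, and variables do not carry over. Pictures are saved under pics/ and viewed, about 12 in all and at most 16, crops included, and the job is handed in when it is done.

Besides the shell and the picture viewer there is one more tool, called after "Emit:" as name([rows], argument=value, ...), one row to a line, values as JSON. send_rows: Moves the arm, as the interface text tells. Its arguments: {"type":"object","properties":{"plan":{"type":"array"},"grip_force":{"type":"number"}},"required":["plan"]}

```bash
ls; mkdir -p pics; python3 - <<'E'
from cell import env
import cv2,numpy as np
print(env.get_obs(), env.grip_point_offset)
for n in ["scene","side","wrist"]:
    im=env.read_camera(n); cv2.imwrite(f"pics/{n}0.png",im[:,:,::-1])
    c=env.get_calibration(n); print(n,c['fx'],c['cx'],c['cy'],np.round(c['extrinsics'],3).tolist())
E
```

```text
pics
{'time_s': 0.0, 'qpos': array([-69.55192622,  18.43847408,  -4.0154288 ,  83.1743241 ,
         1.29565236,  78.54191746,  -3.26114306]), 'joint_velocities': array([ 0.06197386,  0.01361677,  0.04610981,  0.02615199, -0.0147273 ,
        0.01090048, -0.0013341 ]), 'effort': array([-1.18628691e-04, -4.91284633e+01, -4.03884770e-01, -3.12529922e+01,
       -6.39070035e-02,  4.36598633e-02,  1.75655318e-04]), 'tool_pos': array([0.21832064, 0.6115765 , 0.18637328]), 'tool_rot': array([-1.79890565e+02,  6.47833837e-03,  1.60360559e+02]), 'force': array([ 0.35058048,  0.53010181, -0.01767379]), 'wrist_torque': array([-0.01909264, -0.03540805, -0.0401966 ]), 'grip_width': 0.08703767571905074} 0.0187
scene 575.0261415986084 335.72050938780325 226.1014116908968 [[0.605, -0.667, 0.435, -0.021], [-0.796, -0.514, 0.32, -0.461], [0.01, -0.54, -0.842, 1.221], [0.0, 0.0, 0.0, 1.0]]
side 500.0716073452843 312.1872178973087 234.11511005560416 [[-0.965, -0.17, 0.198, 0.344], [-0.26, 0.595, -0.76, 0.811], [0.012, -0.786, -0.619, 0.74], [0.0, 0.0, 0.0, 1.0]]
wrist 429.76701088371937 324.43766386002477 243.44690205016113 [[0.338, 0.898, 0.283, 0.141], [0.941, -0.321, -0.103, 0.64], [-0.002, 0.301, -0.954, 0.384], [0.0, 0.0, 0.0, 1.0]]
```

View pics/scene0.png

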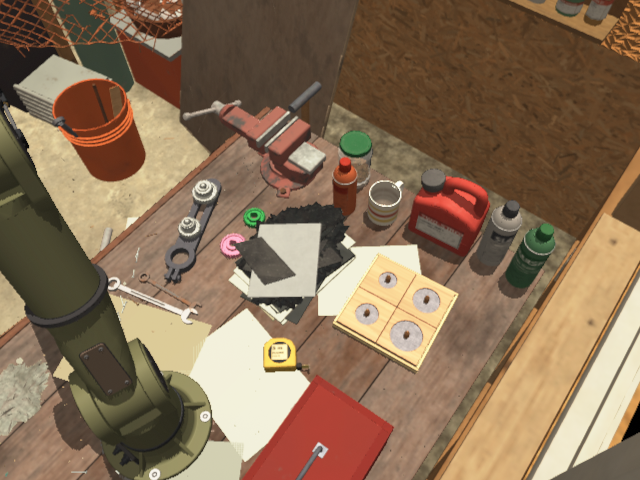

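View pics/side0.png

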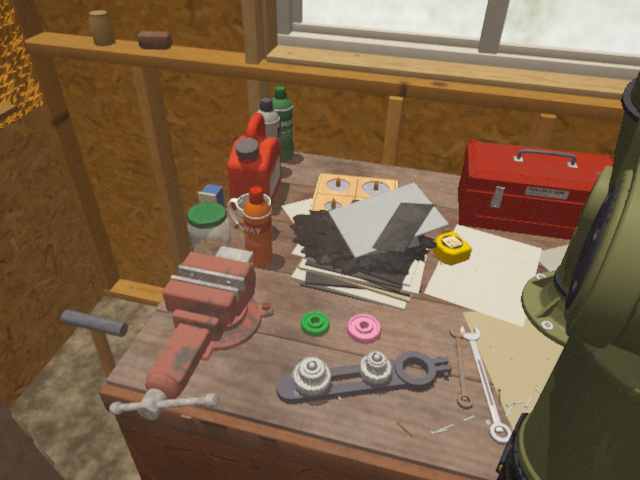

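The scene view shows the banjo with stacks at about (204,190) and (189,228), and the tray centred near (397,310). The folders lie between them, with the spray can at (345,185) and the mug at (384,202). The green and pink look-alikes are at (254,216) and (232,245).

```bash
cat > h.py <<'E'
from cell import env
import numpy as np,cv2
def ray(cam,u,v,z,c=None):
    c=c or env.get_calibration(cam);E=c['extrinsics']
    d=E[:3,:3]@[(u-c['cx'])/c['fx'],(v-c['cy'])/c['fy'],1]
    return E[:3,3]+d*(z-E[2,3])/d[2]
def proj(cam,P,c=None):
    c=c or env.get_calibration(cam);E=c['extrinsics']
    p=E[:3,:3].T@(np.array(P)-E[:3,3]);return np.array([c['fx']*p[0]/p[2]+c['cx'],c['fy']*p[1]/p[2]+c['cy']])
E
python3 - <<'E'
from h import *
H={'gear_50':.033,'gear_42':.033,'gear_34':.051,'gear_26':.051,'block_50':.024,'block_42':.024,'block_34':.024,'block_26':.024,'grease_spray':.09,'shop_mug':.045}
for cam in ['scene','side','wrist']:
    im=env.read_camera(cam)
    for q,z in H.items():
        if cam!='scene' and q[0]=='b' and 0: continue
        for r in env.regions_of(cam,q)[:3]:
            v,u=np.nonzero(r['region']);
            if r['confidence']<.2: continue
            l,t,rr,b=r['rect']
            print(cam,q,round(r['confidence'],2),np.round(r['rect']).tolist(),len(u),'cen',np.round(ray(cam,u.mean(),v.mean(),z)[:2],3))
E
```

```text
scene gear_50 0.71 [190.0, 182.0, 213.0, 198.0] 200 cen [0.477 0.327]
scene gear_50 0.68 [219.0, 234.0, 244.0, 260.0] 343 cen [0.394 0.157]
scene gear_50 0.61 [196.0, 188.0, 222.0, 203.0] 206 cen [0.463 0.304]
scene gear_42 0.71 [190.0, 182.0, 213.0, 198.0] 200 cen [0.477 0.327]
scene gear_42 0.68 [219.0, 234.0, 244.0, 260.0] 343 cen [0.394 0.157]
scene gear_42 0.61 [196.0, 188.0, 222.0, 203.0] 206 cen [0.463 0.304]
scene gear_34 0.71 [190.0, 182.0, 213.0, 198.0] 200 cen [0.47  0.315]
scene gear_34 0.68 [219.0, 234.0, 244.0, 260.0] 343 cen [0.388 0.148]
scene gear_34 0.61 [196.0, 188.0, 222.0, 203.0] 206 cen [0.455 0.292]
scene gear_26 0.71 [190.0, 182.0, 213.0, 198.0] 200 cen [0.47  0.315]
scene gear_26 0.68 [219.0, 234.0, 244.0, 260.0] 343 cen [0.388 0.148]
scene gear_26 0.61 [196.0, 188.0, 222.0, 203.0] 206 cen [0.455 0.292]
scene block_50 0.75 [377.0, 310.0, 436.0, 366.0] 1937 cen [ 0.459 -0.303]
scene block_50 0.73 [396.0, 275.0, 451.0, 329.0] 1735 cen [ 0.56  -0.292]
scene block_50 0.64 [337.0, 288.0, 394.0, 344.0] 1884 cen [ 0.449 -0.205]
scene block_42 0.75 [377.0, 310.0, 436
[... 2055 characters left out ...]
[312.0, 196.0, 354.0, 214.0] 539 cen [ 0.561 -0.209]
side block_34 0.73 [357.0, 178.0, 393.0, 196.0] 567 cen [ 0.472 -0.306]
side block_34 0.7 [319.0, 175.0, 360.0, 198.0] 809 cen [ 0.561 -0.291]
side block_26 0.82 [312.0, 196.0, 354.0, 214.0] 539 cen [ 0.561 -0.209]
side block_26 0.73 [357.0, 178.0, 393.0, 196.0] 567 cen [ 0.472 -0.306]
side block_26 0.7 [319.0, 175.0, 360.0, 198.0] 809 cen [ 0.561 -0.291]
side grease_spray 0.7 [242.0, 186.0, 275.0, 270.0] 1732 cen [0.669 0.021]
side grease_spray 0.33 [318.0, 174.0, 357.0, 199.0] 800 cen [ 0.542 -0.189]
side shop_mug 0.8 [231.0, 195.0, 271.0, 238.0] 356 cen [ 0.75  -0.085]
side shop_mug 0.7 [300.0, 359.0, 322.0, 382.0] 456 cen [0.47  0.312]
```

View pics/wrist0.png

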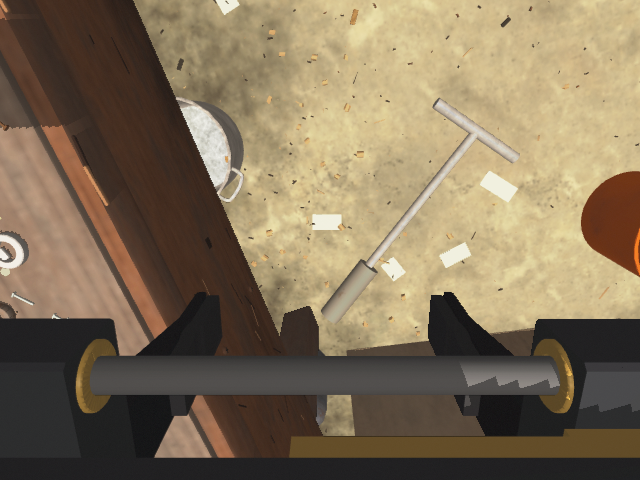

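Wrist view: only the floor at first, with the fingers at the bottom of the frame, rows 290-420. Before moving I'll triangulate the tall obstacles, meaning the vise handle and the toolbox.

```bash
python3 - <<'E'
from h import *
def tri(a,b):
    A=[];B=[]
    for cam,(u,v) in (('scene',a),('side',b)):
        o=env.get_calibration(cam)['extrinsics'][:3,3];d=ray(cam,u,v,0)-o;d/=np.linalg.norm(d)
        M=np.eye(3)-np.outer(d,d);A.append(M);B.append(M@o)
    A=np.vstack(A);B=np.hstack(B);x,*_=np.linalg.lstsq(A,B,rcond=None);return np.round(x,3),np.round(np.linalg.norm(A@x-B),3)
print('vise screw end',tri((218,106),(152,402)))
print('handle right',tri((186,118),(213,400)))
print('lever',tri((318,88),(64,318)))
print('anvil corner',tri((300,170),(247,262)))
print('studA',tri((187,223),(376,355)))
print('studB',tri((203,184),(311,362)))
print('toolbox far corner',ray('scene',318,378,.12),ray('scene',392,428,.12))
E
```

```text
vise screw end (array([0.678, 0.457, 0.083]), np.float64(0.002))
handle right (array([0.573, 0.456, 0.128]), np.float64(0.002))
lever (array([0.942, 0.318, 0.037]), np.float64(0.005))
anvil corner (array([0.644, 0.138, 0.094]), np.float64(0.006))
studA (array([0.37 , 0.266, 0.063]), np.float64(0.003))
studB (array([0.472, 0.314, 0.069]), np.float64(0.0))
toolbox far corner [ 0.2475971  -0.22792345  0.12      ] [ 0.25691644 -0.39545949  0.12      ]
```

Emit:
send_rows([
  [87,0,0,-20,0,0,-0.115],
  [87,0,0,-20,0,0,-0.115],
  [87,0,0,-10,0,0,-0.115],
], grip_force=35)

```text
time_s: 2.1
tool_pos: [0.2187, 0.6129, 0.2395]
tool_rot: [179.9, 0.1, -179.6]
force: [0.6, 0.3, 1.0]
grip_width: 0.0871
```

Emit:
send_rows([
  [87,-22.3,-36,2,0,0,0],
  [87,-22.3,-36,2,0,0,0],
  [87,-22.3,-36,2,0,0,0],
  [87,-22.3,-36,2,0,0,0],
  [87,-22.3,-36,2,0,0,0],
  [87,-22.3,-36,2,0,0,0],
  [87,-22.3,-36,2,0,0,0],
  [87,-22.3,-36,2,0,0,0],
  [87,-22.3,-36,2,0,0,0],
  [87,0,0,0,0,0,0],
])

```text
time_s: 3.1
tool_pos: [0.424, 0.2819, 0.2197]
tool_rot: [-179.9, 0.1, 179.5]
force: [-0.4, -0.5, -0.3]
grip_width: 0.0873
```

```bash
python3 - <<'E'
from h import *
o=env.get_obs();print(o['tool_pos'],o['tool_rot'],o['qpos'])
c=env.get_calibration('wrist');im=env.read_camera('wrist')
np.savez('w1.npz',im=im,**{k:c[k] for k in c})
for r in env.regions_of('wrist','gear_50')[:6]: print(round(r['confidence'],2),np.round(r['rect']))
cv2.imwrite('pics/w1.png',im[:,:,::-1])
for P in ([.37,.266,.067],[.472,.314,.067]): print(proj('wrist',P))
E
```

```text
[0.42396079 0.28192835 0.21970753] [-1.79879288e+02  1.16229030e-01  1.79506260e+02] [-45.25407422   0.18585743   8.54929182 100.35061891   0.14118098
  79.4460186   52.77547104]
0.97 [327. 217. 399. 282.]
0.96 [199. 246. 256. 296.]
0.83 [293. 126. 329. 164.]
0.82 [341. 235. 393. 283.]
0.72 [282. 111. 342. 176.]
0.7 [166. 150. 239. 220.]
[296.89447745 150.10864669]
[354.59091743 269.45707252]
```

View pics/w1.png

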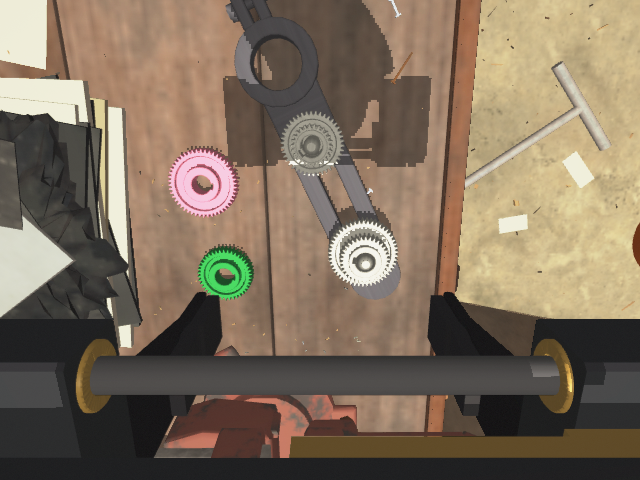

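The wrist view shows stud A top at (312,146) with a small gear over a mid one, and stud B top at (366,262). By pixel widths, A is gear_26 (36 px) on gear_42 (60 px) and B is gear_34 (52 px) on gear_50 (72 px).

```bash
python3 - <<'E'
from h import *
c=np.load('w1.npz');c={k:c[k] for k in c if k!='im'}
for n,(u,v) in {'A':(312,146),'B':(366,262)}.items():
    print(n,np.round(ray('',u,v,.067,c),4))
# upper gear outline centre from rects
print('A up',ray('',311,145,.058,c),'B up',ray('',367,259,.058,c))
print('A low',ray('',312,143.5,.040,c),'B low',ray('',363,249.5,.040,c))
E
```

```text
A [0.3705 0.2721 0.067 ]
B [0.4692 0.317  0.067 ]
A up [0.37047011 0.27105407 0.058     ] B up [0.46966623 0.31868655 0.058     ]
A low [0.37069958 0.27131715 0.04      ] B low [0.46677704 0.31658461 0.04      ]
```

Emit:
send_rows([
  [87,-22.5,17.5,10,0,0,0],
  [87,-22.5,17.5,20,0,0,0],
  [87,0,0,40,0,0,0],
  [87,0,0,40,0,0,0],
  [87,0,0,0,0,0,0.008],
  [87,0,0,0,0,0,0],
])

```text
time_s: 3.8
tool_pos: [0.464, 0.3249, 0.1098]
tool_rot: [-180.0, -0.1, 179.8]
force: [-0.2, 0.3, 1.2]
grip_width: 0.0868
```

```bash
python3 - <<'E'
from h import *
o=env.get_obs();print(o['tool_pos'],o['tool_rot'],o['force'])
im=env.read_camera('wrist')
c=env.get_calibration('wrist');print(proj('',[.4692,.3172,.067],c),proj('',o['tool_pos'],c))
cv2.imwrite('pics/w2.png',im[:,:,::-1])
E
```

```text
[0.46398046 0.32486144 0.109765  ] [-1.79985856e+02 -5.34217913e-02  1.79763001e+02] [-0.20047611  0.29961854  1.15286559]
[310.61915081 259.99625945] [323.30291578 279.15760962]
```

View pics/w2.png

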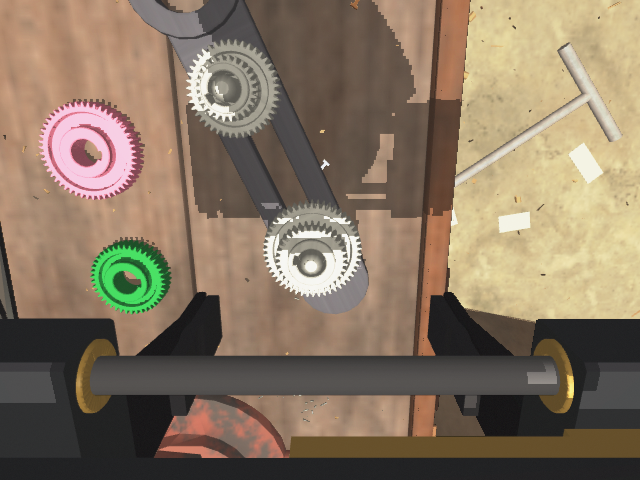

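The close view puts stud B top at (312,264), against a predicted (311,260), so they agree to about 2 mm. Next I descend and grip gear_34.

Emit:
send_rows([
  [87,-6.2,-7.2,10,0,0,0],
  [75,0,0,25,0,0,0],
  [70,0,0,20,0,0,0],
  [60,0,0,5,0,0,0],
  [55,0,0,0,0,0,0],
])

```text
time_s: 4.35
tool_pos: [0.4715, 0.3162, 0.0499]
tool_rot: [180.0, 0.0, 179.6]
force: [0.3, -0.1, -0.3]
grip_width: 0.0628
```

Emit:
send_rows([
  [30,0,0,0,0,0,0],
  [30,0,0,0,0,0,0],
  [30,0,0,0,0,0,0],
  [30,0,0,0,0,0,0],
])

```text
time_s: 4.75
tool_pos: [0.4713, 0.3168, 0.0501]
tool_rot: [180.0, 0.0, 179.7]
force: [1.0, -0.2, -0.1]
grip_width: 0.0334
```

Emit:
send_rows([
  [30,0,0,0,0,0,0],
  [30,0,0,0,0,0,0],
])

```text
time_s: 4.95
tool_pos: [0.471, 0.3166, 0.0496]
tool_rot: [180.0, 0.0, 179.7]
force: [-0.4, 0.0, -0.4]
grip_width: 0.0304
```

```bash
python3 - <<'E'
from h import *
im=env.read_camera('wrist')
cv2.imwrite('pics/w3.png',im[150:450,120:520][:,:,::-1].repeat(2,0).repeat(2,1))
E
```

```text
(no output)
```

View pics/w3.png

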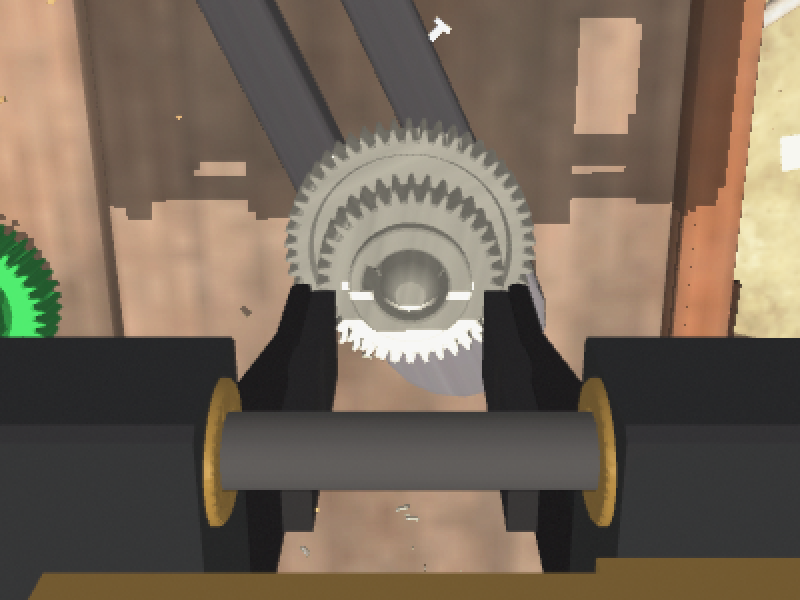

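The jaws closed to 30 mm without meeting the 45 mm gear, and in the picture the finger ends seem to sit above it. I'll check from the side camera.

```bash
python3 - <<'E'
from h import *
o=env.get_obs();p=o['tool_pos'];print(p,o['grip_width'],o['force'])
a=env.read_camera('side');b=env.read_camera('scene')
q=proj('side',p);s=proj('scene',p);print(q,s)
def crop(i,c):
    x,y=int(c[0])-65,int(c[1])-90;print(x,y)
    return cv2.resize(i[y:y+150,x:x+130],None,fx=3,fy=3,interpolation=cv2.INTER_NEAREST)
cv2.imwrite('pics/s3.png',np.hstack([crop(a,q),crop(b,s)])[:,:,::-1])
E
```

```text
[0.47100062 0.31655187 0.04952552] 0.030414583180283384 [-0.70149808  0.17775452  0.45547348]
[310.78851431 370.97364306] [203.3384204  188.30525249]
245 280
138 98
```

View pics/s3.png

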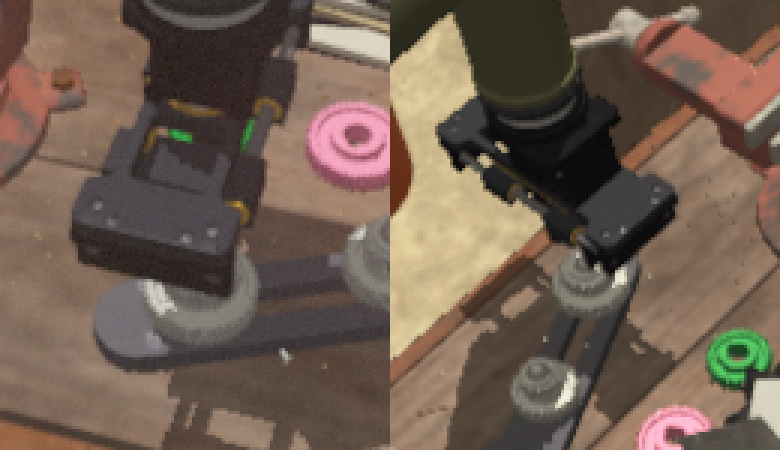

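Emit:
send_rows([
  [12,0,0,0,0,0,0],
  [12,0,0,0,0,0,0],
  [12,0,0,0,0,0,0],
  [12,0,0,0,0,0,0],
], grip_force=5)

```text
time_s: 5.5
tool_pos: [0.471, 0.3165, 0.0495]
tool_rot: [180.0, 0.0, 179.7]
force: [-0.1, -0.3, 0.4]
grip_width: 0.0137
```

Emit:
send_rows([
  [5,0,0,0,0,0,0],
  [5,0,0,0,0,0,0],
])

```text
time_s: 5.7
tool_pos: [0.471, 0.3165, 0.0495]
tool_rot: [180.0, 0.0, 179.7]
force: [-0.8, -0.6, -0.0]
grip_width: 0.0069
```

```bash
python3 - <<'E'
from h import *
o=env.get_obs();p=o['tool_pos'];print(p,o['grip_width'],o['force'])
im=env.read_camera('wrist')
cv2.imwrite('pics/w4.png',im[180:380,200:440][:,:,::-1].repeat(3,0).repeat(3,1))
c=env.get_calibration('wrist')
for h in (0,.0187,.034): print(h,proj('',p+[-.0095,0,h],c),proj('',p+[.0095,0,h],c))
E
```

```text
[0.4710339  0.3165218  0.04950348] 0.00687572883976607 [-0.78506039 -0.55800307 -0.03767678]
0 [324.27249348 264.72920999] [324.55915975 300.28624137]
0.0187 [324.22708537 279.29039774] [324.54091607 317.63338149]
0.034 [324.1831444  293.38111283] [324.52334692 334.33913362]
```

View pics/w4.png

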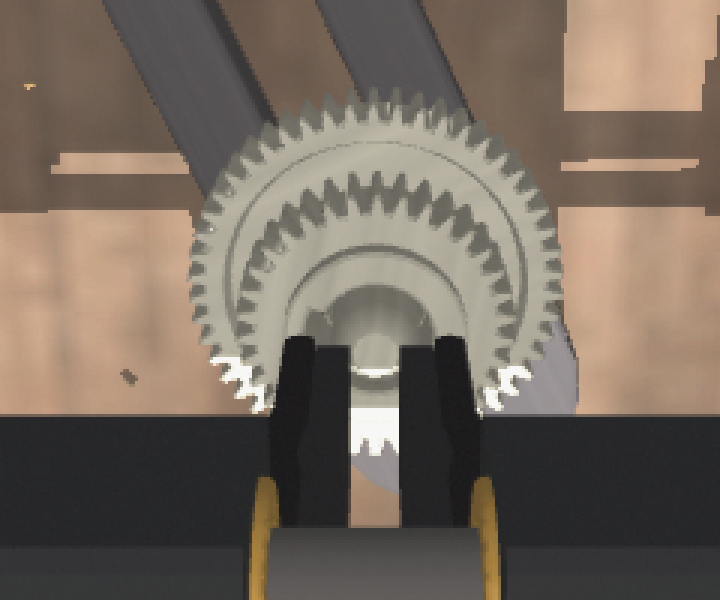

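The fingers close to 7 mm over the stud, so their real ends are about 34 mm above the reported TCP: finger end at row 292-295, which matches h = 0.034. I'll open and go 30 mm lower, watching the force.

Emit:
send_rows([
  [62,0,0,0,0,0,0],
  [62,0,0,0,0,0,0],
  [62,0,0,0,0,0,0],
  [62,0,0,0,0,0,0],
  [62,0,0,0,0,0,0],
  [62,0,0,0,0,0,0],
  [62,0,0,0,0,0,0],
  [62,0,0,0,0,0,0],
])

```text
time_s: 6.55
tool_pos: [0.471, 0.3165, 0.0495]
tool_rot: [180.0, 0.0, 179.7]
force: [-0.2, 0.2, -0.1]
grip_width: 0.0589
```

Emit:
send_rows([
  [62,0,0,10,0,0,0],
  [62,0,0,10,0,0,0],
  [62,0,0,10,0,0,0],
  [62,0,0,0,0,0,0],
])

```text
time_s: 6.95
tool_pos: [0.4695, 0.3154, 0.0171]
tool_rot: [-179.8, -0.2, 179.7]
force: [-0.2, 0.5, -0.2]
grip_width: 0.0618
```

Emit:
send_rows([
  [40,0,0,0,0,0,0],
  [40,0,0,0,0,0,0],
  [40,0,0,0,0,0,0],
  [40,0,0,0,0,0,0],
  [40,0,0,0,0,0,0],
], grip_force=10)

```text
time_s: 7.45
tool_pos: [0.4714, 0.3168, 0.0199]
tool_rot: [180.0, 0.0, 179.7]
force: [0.6, -0.0, 0.3]
grip_width: 0.0439
```

Emit:
send_rows([
  [36,0,0,0,0,0,0],
  [36,0,0,0,0,0,0],
  [36,0,0,0,0,0,0],
], grip_force=30)

```text
time_s: 7.75
tool_pos: [0.4714, 0.3168, 0.0199]
tool_rot: [180.0, 0.0, 179.7]
force: [0.8, -0.3, 2.1]
grip_width: 0.0427
```

Gear_34 is gripped at 43 mm, on the tooth flanks. Now I lift it.

Emit:
send_rows([
  [36,0,0,-8,0,0,0],
  [36,0,0,-17,0,0,0],
  [36,0,0,-25,0,0,0],
  [36,0,0,-40,0,0,0],
  [36,0,0,-40,0,0,0],
  [36,0,0,-20,0,0,0],
  [36,0,0,0,0,0,0],
])

```text
time_s: 8.45
tool_pos: [0.4727, 0.3178, 0.1734]
tool_rot: [179.8, 0.3, 179.7]
force: [0.4, 1.4, -0.9]
grip_width: 0.0431
```

Emit:
send_rows([
  [36,-3,-24,0,0,0,0],
  [36,-6.5,-45,0,0,0,0],
  [36,-6.5,-46,0,0,0,0],
  [36,-6.5,-46,0,0,0,0],
  [36,-6.5,-46,0,0,0,0],
  [36,-6.5,-46,0,0,0,0],
  [36,-6.5,-46,0,0,0,0],
  [36,-6.5,-46,0,0,0,0],
  [36,-6.5,-46,0,0,0,0],
  [36,-6.5,-46,0,0,0,0],
  [36,-6.5,-46,0,0,0,0],
  [36,-6.5,-46,0,0,0,0],
])

```text
time_s: 9.65
tool_pos: [0.5414, -0.2142, 0.1679]
tool_rot: [180.0, -0.1, 179.7]
force: [0.6, 0.9, -1.3]
grip_width: 0.0426
```

Emit:
send_rows([
  [36,-6.5,-36,0,0,0,0],
  [36,0,0,0,0,0,0],
  [36,0,0,0,0,0,0],
])

```text
time_s: 9.95
tool_pos: [0.5474, -0.2494, 0.1676]
tool_rot: [180.0, -0.2, 179.5]
force: [-0.2, 0.7, -1.9]
grip_width: 0.0426
```

```bash
python3 - <<'E'
from h import *
o=env.get_obs();p=o['tool_pos'];print(p,o['tool_rot'],o['grip_width'],o['force'],o['qpos'])
c=env.get_calibration('wrist');im=env.read_camera('wrist')
np.savez('w5.npz',im=im,**{k:c[k] for k in c})
cv2.imwrite('pics/w5.png',im[:,:,::-1])
E
```

```text
[ 0.54736711 -0.24943311  0.16763531] [179.95518869  -0.1846674  179.5280383 ] 0.04257355352801086 [-0.15635324  0.71973866 -1.87353444] [ -8.32142801  14.83795639  36.12690905  92.99246528  -8.93700438
  75.28980601 118.72799754]
```

View pics/w5.png

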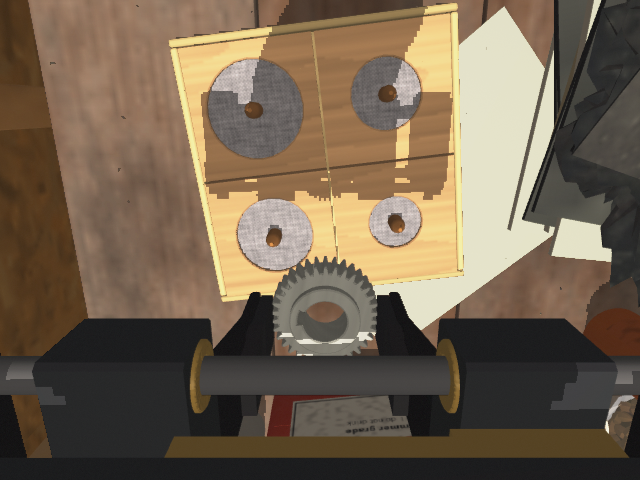

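The wrist view shows the gear held level. The recesses are at (255,108) 96 px wide, (275,234) 77 px, (387,93) 71 px and (396,221) 53 px. I'll fit them.

```bash
python3 - <<'E'
from h import *
d=np.load('w5.npz');im=d['im'];c={k:d[k] for k in d if k!='im'}
hsv=cv2.cvtColor(im,cv2.COLOR_RGB2HSV)
W=[]
for n,(u,v),r in (('50',(255,108),52),('34',(387,93),40),('42',(275,234),43),('26',(396,221),30)):
    m=(hsv[:,:,1]<70).astype(np.uint8)
    k=np.zeros_like(m);cv2.circle(k,(u,v),r,1,-1);m&=k
    m=cv2.morphologyEx(m,cv2.MORPH_OPEN,np.ones((3,3)))
    h=cv2.convexHull(np.argwhere(m)[:,::-1].astype(np.int32))
    P=np.array([ray('',*q[0],.022,c)[:2] for q in h],np.float32)
    (cx,cy),(a,b),_=cv2.fitEllipse(P*1000);print(n,round(cx,1),round(cy,1),'axes',round(a,1),round(b,1));W.append((cx,cy))
W=np.array(W);M=np.array([[-50,-50],[-50,50],[50,-50],[50,50.]])
# rigid fit of square
mu=W.mean(0);U,S,Vt=np.linalg.svd(M.T@(W-mu));R=(U@Vt).T;F=M@R.T+mu
print('det',np.linalg.det(R),'fit',np.round(F,1).tolist(),'res',np.round(W-F,1).tolist(),mu)
# dowel tips z=.047
for n,q in (('50',(254,110)),('34',(387,93)),('42',(273,238)),('26',(398,224))): print(n,np.round(ray('',*q,.047,c)*1000,1))
# held gear hub-top centre
o=env.get_obs()['tool_pos']; print(ray('',325,314,o[2]+.0421,c)-o)
E
```

```text
50 465.2 -301.6 axes 71.9 72.0
34 454.6 -202.4 axes 51.9 52.1
42 566.0 -290.2 axes 60.8 67.2
26 553.8 -191.7 axes 41.7 41.9
det 1.0 fit [[465.8, -301.8], [454.6, -202.4], [565.2, -290.5], [553.9, -191.2]] res [[-0.6, 0.2], [-0.0, -0.0], [0.8, 0.4], [-0.2, -0.5]] [ 509.88233948 -246.46882629]
50 [ 465.4 -298.4   47. ]
34 [ 454.9 -204.8   47. ]
42 [ 559.8 -289.2   47. ]
26 [ 549.6 -193.2   47. ]
[-0.00474768 -0.00130298  0.0421    ]
```

```bash
python3 - <<'E'
from h import *
d=np.load('w5.npz');c={k:d[k] for k in d if k!='im'}
o=env.get_obs()['tool_pos']
for n,q,h in (('tooth -x tip',(325,257),.038),('tooth left',(273,310),.038),('tooth right',(377,310),.038),('hub -x',(325,287),.042),('bore -x',(325,303),.042),('hub left',(289,318),.042),('hub right',(361,318),.042)): print(n,np.round((ray('',*q,o[2]+h,c)-o)*1000,1))
cv2.imwrite('pics/w6.png',d['im'][240:400,250:400][:,:,::-1].repeat(4,0).repeat(4,1))
E
```

```text
tooth -x tip [-27.3  -1.1  38. ]
tooth left [ -4.7 -22.5  38. ]
tooth right [-4.3 19.9 38. ]
hub -x [-16.3  -1.2  42. ]
bore -x [-9.5 -1.3 42. ]
hub left [ -3.1 -15.7  42. ]
hub right [-2.8 13.1 42. ]
```

View pics/w6.png

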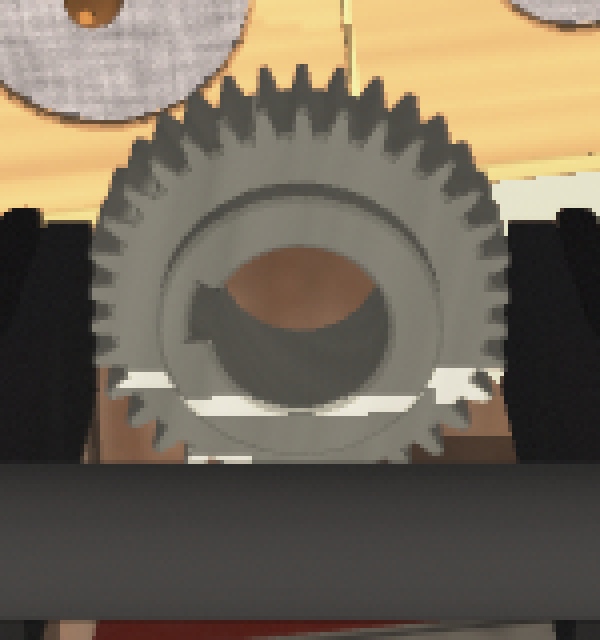

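The held gear's bore centre is at about (325,322), which puts it about (-1.2,-1.3) mm from the TCP. I'll move over block_34 and stop above the dowel.

Emit:
send_rows([
  [36,30.5,16.1,0,0,0,0],
  [36,30.5,16.1,0,0,0,0],
  [36,30.6,16.1,20,0,0,0],
  [36,0,0,40,0,0,0],
  [36,0,0,40,0,0,0],
  [36,0,0,30,0,0,0],
  [36,0,0,5,0,0,0],
  [36,0,0,0,0,0,0.008],
  [36,0,0,0,0,0,0],
])

```text
time_s: 10.9
tool_pos: [0.4589, -0.1999, 0.0359]
tool_rot: [-180.0, 0.1, 179.3]
force: [-0.7, 0.0, -0.6]
grip_width: 0.0428
```

Emit:
send_rows([
  [36,3,-1.2,0,0,0,-0.012],
  [36,0,0,0,0,0,0],
  [36,0,0,0,0,0,0],
])

```text
time_s: 11.2
tool_pos: [0.455, -0.2015, 0.0353]
tool_rot: [180.0, 0.1, 179.9]
force: [0.5, 0.6, -0.8]
grip_width: 0.0426
```

```bash
python3 - <<'E'
from h import *
o=env.get_obs();p=o['tool_pos'];print(p,o['tool_rot'])
im=env.read_camera('wrist');a=env.read_camera('scene');s=proj('scene',[.455,-.202,.03]);x,y=map(int,s)
print(s)
A=cv2.resize(im[200:400,250:400],None,fx=3,fy=3,interpolation=0);B=cv2.resize(a[y-60:y+40,x-50:x+50],(340,340));B=np.vstack([B,np.zeros((260,340,3),np.uint8)])
cv2.imwrite('pics/w7.png',np.hstack([A,B])[:,:,::-1])
E
```

```text
[ 0.4549612  -0.20153182  0.03529095] [1.79996565e+02 9.82485939e-02 1.79879374e+02]
[366.63450955 311.66119491]
```

View pics/w7.png

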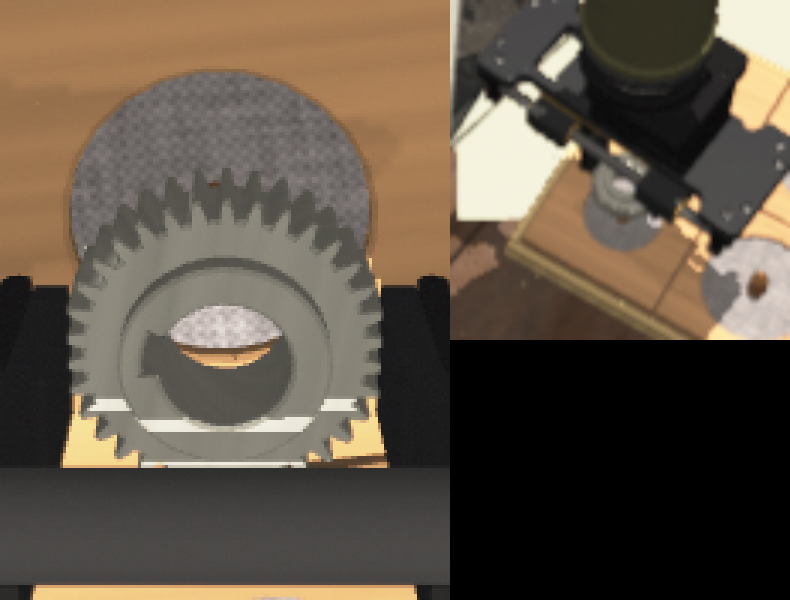

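```bash
python3 - <<'E'
from h import *
p=env.get_obs()['tool_pos']
f=lambda q,z:np.round((ray('wrist',*q,z)-p)[:2]*1000,1)
print('recess -x',f((323.3,223),.024),'L',f((273,268),.024),'R',f((374,268),.024),'+x edge through bore',f((325,315.5),.024))
print('dowel tip',f((321,261),.047))
print('bore c',f((325,318),p[2]+.042),'hub -x/+x',f((325,286.5),p[2]+.042),f((325,353),p[2]+.042), 'L/R',f((290,322),p[2]+.042),f((361,322),p[2]+.042))
print('proj of dowel',proj('wrist',[.4546,-.2024,.047]),proj('wrist',[.4546,-.2024,.020]))
E
```

```text
recess -x [-27.7  -0.4] L [ -3.7 -26.5] R [-3.6 25.6] +x edge through bore [23.5  0.2]
dowel tip [-15.8  -1.5]
bore c [-2.4  0.3] hub -x/+x [-16.1   0.3] [13.6  0.3] L/R [ -0.7 -13.8] [-0.6 14.7]
proj of dowel [322.18135737 292.50742492] [322.47243909 271.52001079]
```

Recess centre and gear bore agree to about 1 mm. I nudge by (-0.9,-0.9) mm and lower over the dowel.

Emit:
send_rows([
  [36,0.9,-0.9,5,0,0,0],
  [36,0,0,5,0,0,0],
  [36,0,0,6,0,0,0],
  [36,0,0,6,0,0,0],
  [36,0,0,6,0,0,0],
  [36,0,0,4,0,0,0],
  [36,0,0,0,0,0,0],
  [36,0,0,0,0,0,0],
])

```text
time_s: 12.1
tool_pos: [0.4535, -0.2023, 0.0024]
tool_rot: [-180.0, -0.0, 179.9]
force: [-0.3, 0.2, -1.2]
grip_width: 0.0426
```

No contact force yet, with about 6 mm to go. Lowering in fine steps.

Emit:
send_rows([
  [36,0,0,2,0,0,0],
  [36,0,0,2,0,0,0],
  [36,0,0,1,0,0,0],
  [36,0,0,0,0,0,0],
])

```text
time_s: 12.5
tool_pos: [0.4534, -0.2021, -0.0027]
tool_rot: [180.0, -0.0, 179.9]
force: [0.6, -0.4, -1.6]
grip_width: 0.0426
```

Emit:
send_rows([
  [36,0,0,1,0,0,0],
  [36,0,0,0,0,0,0],
])

```text
time_s: 12.7
tool_pos: [0.4535, -0.2021, -0.0036]
tool_rot: [180.0, -0.0, 179.9]
force: [0.6, -0.1, -0.5]
grip_width: 0.0429
```

Emit:
send_rows([
  [36,0,0,1,0,0,0],
  [36,0,0,0,0,0,0],
])

```text
time_s: 12.9
tool_pos: [0.4537, -0.2022, -0.0041]
tool_rot: [180.0, 0.0, 179.9]
force: [-1.2, 0.4, 3.7]
grip_width: 0.0428
```

Contact of 3.7 N at the predicted height. Releasing and rising.

Emit:
send_rows([
  [58,0,0,0,0,0,0],
  [58,0,0,0,0,0,0],
  [58,0,0,0,0,0,0],
  [58,0,0,-10,0,0,0],
  [58,0,0,-20,0,0,0],
  [58,0,0,-40,0,0,0],
  [58,0,0,-50,0,0,0],
  [58,0,0,-40,0,0,0],
  [58,0,0,0,0,0,0],
])

```text
time_s: 13.8
tool_pos: [0.4575, -0.2039, 0.1621]
tool_rot: [-179.9, 0.7, 179.9]
force: [0.1, 0.4, -0.7]
grip_width: 0.0579
```

```bash
python3 - <<'E'
from h import *
p=env.get_obs()['tool_pos'];print(p)
im=env.read_camera('wrist');cv2.imwrite('pics/w8.png',im[80:400,150:500][:,:,::-1])
print(proj('wrist',[.4546,-.2024,.038]))
E
```

```text
[ 0.45754852 -0.20391174  0.16206671]
[325.49560795 218.61448043]
```

View pics/w8.png

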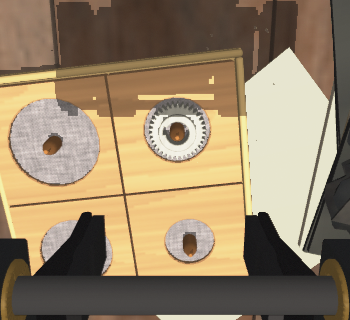

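Picture shows gear_34 lying in its recess round the dowel. Going back for gear_50 on stud B.

Emit:
send_rows([
  [84,-1,25,0,0,0,0],
  [84,-1.7,45,0,0,0,0],
  [84,-1.7,46,0,0,0,0],
  [84,-1.7,46,0,0,0,0],
  [84,-1.7,46,0,0,0,0],
  [84,-1.7,46,0,0,0,0],
  [84,-1.7,46,0,0,0,0],
  [84,-1.7,46,0,0,0,0],
  [84,-1.7,46,0,0,0,0],
  [84,-1.7,46,0,0,0,0],
  [84,-1.4,46,0,0,0,0],
  [84,0,35,0,0,0,0],
])

```text
time_s: 15.05
tool_pos: [0.4707, 0.3195, 0.1539]
tool_rot: [-180.0, -0.1, -180.0]
force: [0.3, -0.3, 1.4]
grip_width: 0.0842
```

Emit:
send_rows([
  [84,0,0,30,0,0,0],
  [84,0,0,30,0,0,0],
  [84,0,0,30,0,0,0],
  [84,0,0,10,0,0,0],
  [84,0,0,0,0,0,0],
  [84,0,0,0,0,0,0],
])

```text
time_s: 15.65
tool_pos: [0.4727, 0.317, 0.0563]
tool_rot: [180.0, 0.0, 179.9]
force: [0.1, 0.5, -0.1]
grip_width: 0.0837
```

Emit:
send_rows([
  [84,2.2,0.2,15,0,0,0],
  [84,0,0,20,0,0,0],
  [84,0,0,15,0,0,0],
  [84,0,0,6,0,0,0],
  [58,0,0,0,0,0,0],
  [58,0,0,0,0,0,0],
  [58,0,0,0,0,0,0],
  [58,0,0,0,0,0,0],
  [58,0,0,0,0,0,0],
], grip_force=35)

```text
time_s: 16.55
tool_pos: [0.4707, 0.3174, 0.0005]
tool_rot: [179.9, 0.1, 179.9]
force: [-0.9, 0.2, 3.6]
grip_width: 0.0631
```

Gear_50 is gripped at 63 mm. Lift and carry to block_50.

Emit:
send_rows([
  [56,0,0,-6,0,0,0],
  [56,0,0,-15,0,0,0],
  [56,0,0,-25,0,0,0],
  [56,0,0,-40,0,0,0],
  [56,0,0,-40,0,0,0],
  [56,0,0,-14,0,0,0],
  [56,0,-20,0,0,0,0],
  [56,0,-40,0,0,0,0],
  [56,0,-45,0,0,0,0],
  [56,0,-45,0,0,0,0],
  [56,0,-45,0,0,0,0],
  [56,0,-45,0,0,0,0],
])

```text
time_s: 17.75
tool_pos: [0.4676, 0.0741, 0.1379]
tool_rot: [-180.0, -0.2, 179.9]
force: [1.6, -0.2, -2.4]
grip_width: 0.0634
```

Emit:
send_rows([
  [56,0,-45,0,0,0,0],
  [56,0,-45,0,0,0,0],
  [56,0,-45,0,0,0,0],
  [56,0,-45,0,0,0,0],
  [56,1,-45,0,0,0,0],
  [56,1,-45,0,0,0,0],
  [56,1,-45,0,0,0,0],
  [56,1,-45,0,0,0,0],
  [56,1,-19,0,0,0,0],
  [56,0,0,0,0,0,0],
  [56,0,0,0,0,0,0],
  [56,0,0,0,0,0,0],
])

```text
time_s: 18.95
tool_pos: [0.4635, -0.3001, 0.1385]
tool_rot: [179.9, -0.1, 180.0]
force: [0.6, 0.2, -3.4]
grip_width: 0.0636
```

Emit:
send_rows([
  [56,-1,-0.9,20,0,0,0],
  [56,-1,-0.8,35,0,0,0],
  [56,0,0,30,0,0,0],
  [56,0,0,10,0,0,0],
  [56,0,0,0,0,0,0],
  [56,0,0,0,0,0,0],
  [56,0,0,0,0,0,0],
])

```text
time_s: 19.65
tool_pos: [0.4672, -0.3042, 0.0462]
tool_rot: [-179.9, 0.2, 179.9]
force: [-0.3, 0.6, -2.2]
grip_width: 0.0631
```

```bash
cat > chk.py <<'E'
from h import *
import sys
# fit recess circle (known radius R mm) and gear outline/bore relative to TCP from wrist picture
p=env.get_obs()['tool_pos'];c=env.get_calibration('wrist');im=env.read_camera('wrist')
print(np.round(p,4));np.savez('chk.npz',im=im,**{k:c[k] for k in c})
cv2.imwrite('pics/%s.png'%sys.argv[1],np.hstack([im[180:400,240:410]]).repeat(3,0).repeat(3,1)[:600,:,::-1])
E
python3 chk.py c50
```

```text
[ 0.4672 -0.3042  0.0462]
```

View pics/c50.png

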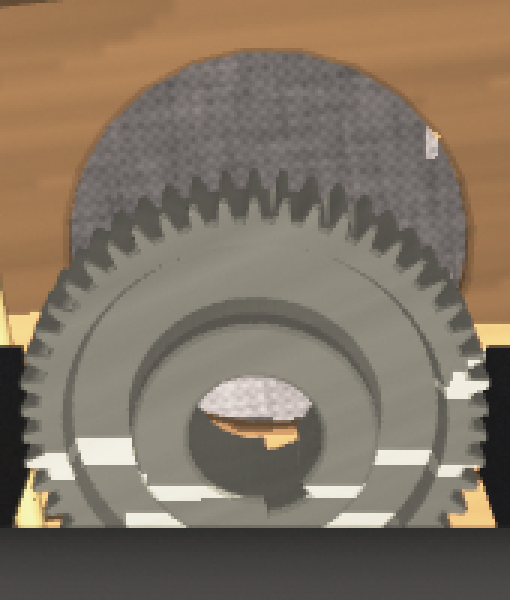

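```bash
python3 - <<'E'
from h import *
p=env.get_obs()['tool_pos']
f=lambda q,z:np.round((ray('wrist',*q,z)-p)[:2]*1000,1)
print('recess -x',f((329,196),.024),'L',f((263.3,262),.024),'R',f((396,262),.024),'+x',f((325,319.5),.020))
h=p[2]+.0435
print('bore -x +x',f((325,305.3),h),f((325,345.5),h),'L R',f((302.7,325),h),f((347.7,325),h),'hub',f((284,325),h),f((366.7,325),h))
print(p)
E
```

```text
recess -x [-39.1   2.4] L [ -2.9 -33.2] R [-2.7 38.8] +x [34.   0.2]
bore -x +x [-8.8  0.3] [9.1 0.3] L R [-0.2 -8.6] [-0.2  9.3] hub [ -0.2 -16. ] [-0.1 16.9]
[ 0.46715581 -0.30419924  0.04616249]
```

Gear bore is at (325,325). The recess centre sits (-2.6,+2.4) mm from it, so I correct and lower.

Emit:
send_rows([
  [56,2.4,2.4,8,0,0,0],
  [56,0,0,12,0,0,0],
  [56,0,0,4,0,0,0],
  [56,0,0,4,0,0,0],
  [56,0,0,6,0,0,0],
  [56,0,0,6,0,0,0],
  [56,0,0,4,0,0,0],
  [56,0,0,2,0,0,0],
  [56,0,0,0,0,0,0],
])

```text
time_s: 20.6
tool_pos: [0.4633, -0.3012, -0.0019]
tool_rot: [180.0, -0.0, 179.9]
force: [0.8, 0.7, -2.1]
grip_width: 0.0632
```

Emit:
send_rows([
  [56,0,0,1.5,0,0,0],
  [56,0,0,1.5,0,0,0],
  [56,0,0,1,0,0,0],
  [56,0,0,0,0,0,0],
])

```text
time_s: 21.0
tool_pos: [0.4636, -0.3013, -0.0055]
tool_rot: [180.0, 0.0, 179.9]
force: [-0.3, -1.3, -2.3]
grip_width: 0.0636
```

Emit:
send_rows([
  [56,0,0,0.5,0,0,0],
  [56,0,0,0,0,0,0],
])

```text
time_s: 21.2
tool_pos: [0.4635, -0.3013, -0.0056]
tool_rot: [180.0, 0.0, 179.9]
force: [-2.0, 2.0, 3.9]
grip_width: 0.0632
```

Emit:
send_rows([
  [56,0,0,0.5,0,0,0],
  [56,0,0,0,0,0,0],
])

```text
time_s: 21.4
tool_pos: [0.4636, -0.3013, -0.0056]
tool_rot: [180.0, 0.0, 179.9]
force: [-3.3, 2.4, 8.7]
grip_width: 0.0633
```

Contact force built up at the predicted height. Release, rise, and go for gear_26 on stud A.

Emit:
send_rows([
  [74,0,0,0,0,0,0],
  [74,0,0,0,0,0,0],
  [74,0,0,0,0,0,0],
  [74,0,0,-10,0,0,0],
  [74,0,0,-30,0,0,0],
  [74,0,0,-45,0,0,0],
  [70,0,0,-45,0,0,0],
  [65,0,25,-15,0,0,0],
  [60,0,45,0,0,0,0],
  [60,0,47,0,0,0,0],
  [60,0,47,0,0,0,0],
  [60,0,47,0,0,0,0],
])

```text
time_s: 22.6
tool_pos: [0.4638, -0.0887, 0.1394]
tool_rot: [180.0, 0.1, 179.9]
force: [1.3, 0.1, -0.4]
grip_width: 0.0602
```

Emit:
send_rows([
  [60,0,47,0,0,0,0],
  [60,0,47,0,0,0,0],
  [60,0,47,0,0,0,0],
  [60,0,47,0,0,0,0],
  [60,10,40,0,0,0,0],
  [60,20,38,0,0,0,0],
  [60,22,36,0,0,0,0],
  [60,22,34,0,0,0,0],
  [60,19,26,0,0,0,0],
  [60,0,0,20,0,0,0],
  [60,0,0,20,0,0,0],
  [60,0,0,0,0,0,0],
])

```text
time_s: 23.8
tool_pos: [0.3699, 0.2706, 0.0967]
tool_rot: [-179.8, -0.2, 179.9]
force: [0.3, -0.6, 1.3]
grip_width: 0.0599
```

```bash
python3 - <<'E'
from h import *
o=env.get_obs();p=o['tool_pos'];print(p,o['tool_rot'],o['qpos'])
im=env.read_camera('wrist');cv2.imwrite('pics/w9.png',im[60:400,150:500][:,:,::-1])
print(proj('wrist',[.3705,.272,.067]))
for r in env.regions_of('wrist','gear_26')[:4]: print(round(r['confidence'],2),np.round(r['rect']))
E
```

```text
[0.36990304 0.27060191 0.09672204] [-1.79829196e+02 -1.62921812e-01  1.79915038e+02] [-4.37434231e+01 -8.65026253e-01  4.18191734e+00  1.15848209e+02
  9.98121648e-02  6.52489788e+01  5.03111970e+01]
[326.04223058 260.72719686]
0.85 [298. 228. 359. 286.]
0.7 [132. 243. 227. 331.]
0.6 [280. 202. 370. 289.]
0.57 [216. 396. 247. 424.]
```

View pics/w9.png

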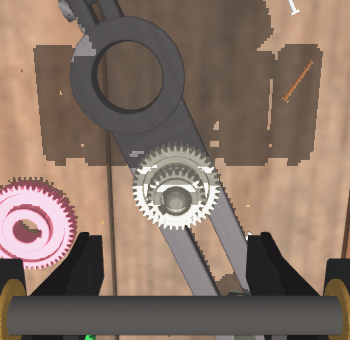

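Stud A top shows at about (326,259), against a predicted (326,261). Descend and grip gear_26.

Emit:
send_rows([
  [56,-0.5,1,30,0,0,0],
  [54,0,0,30,0,0,0],
  [54,0,0,13,0,0,0],
  [54,0,0,5,0,0,0],
  [54,0,0,0,0,0,0],
  [28,0,0,0,0,0,0],
  [28,0,0,0,0,0,0],
  [28,0,0,0,0,0,0],
  [28,0,0,0,0,0,0],
  [28,0,0,0,0,0,0],
], grip_force=30)

```text
time_s: 24.9
tool_pos: [0.3725, 0.2732, 0.0212]
tool_rot: [180.0, 0.1, 179.9]
force: [-0.9, -0.2, 3.5]
grip_width: 0.0317
```

Emit:
send_rows([
  [44,0,0,0,0,0,0],
  [44,1.5,-1,1.5,0,0,0],
  [44,0,0,1.5,0,0,0],
  [44,0,0,0,0,0,0],
  [27,0,0,0,0,0,0],
  [27,0,0,0,0,0,0],
  [27,0,0,0,0,0,0],
  [27,0,0,0,0,0,0],
])

```text
time_s: 25.7
tool_pos: [0.3704, 0.2718, 0.0174]
tool_rot: [-180.0, -0.0, 179.9]
force: [-0.5, 0.8, -0.2]
grip_width: 0.0333
```

Emit:
send_rows([
  [26,0,0,-6,0,0,0],
  [26,0,0,-15,0,0,0],
  [26,0,0,-25,0,0,0],
  [26,0,0,-40,0,0,0],
  [26,0,0,-30,0,0,0],
  [26,-8,-20,0,0,0,0],
  [26,-14,-36,0,0,0,0],
  [26,-16,-41,0,0,0,0],
  [26,-16,-41,0,0,0,0],
  [26,-16,-41,0,0,0,0],
  [26,-16,-41,0,0,0,0],
  [26,-16,-41,0,0,0,0],
])

```text
time_s: 26.9
tool_pos: [0.4725, 0.009, 0.1341]
tool_rot: [180.0, 0.1, 179.9]
force: [0.7, 0.6, -0.8]
grip_width: 0.0334
```

Emit:
send_rows([
  [26,-16,-41,0,0,0,0],
  [26,-16,-41,0,0,0,0],
  [26,-16,-41,0,0,0,0],
  [26,-16,-41,0,0,0,0],
  [26,-16.6,-38,0,0,0,0],
  [26,0,0,30,0,0,0],
  [26,0,0,30,0,0,0],
  [26,0,0,23,0,0,0],
  [26,0,0,0,0,0,0],
  [26,0,0,0,0,0,0],
  [26,0,0,0,0,0,0],
])

```text
time_s: 28.0
tool_pos: [0.5536, -0.1918, 0.0523]
tool_rot: [-180.0, 0.2, 179.9]
force: [0.6, 0.2, -0.4]
grip_width: 0.0332
```

```bash
python3 chk.py c26; python3 -c "
from h import *
o=env.get_obs();print(o['tool_rot'],o['grip_width'],o['qpos'])"
```

```text
[ 0.5536 -0.1918  0.0523]
[-179.97765607    0.18314621  179.90977425] 0.032830563390736686 [-12.13227682  18.3535553   33.86716398 102.85997255 -11.50687925
  62.04097931 115.69464489]
```

View pics/c26.png

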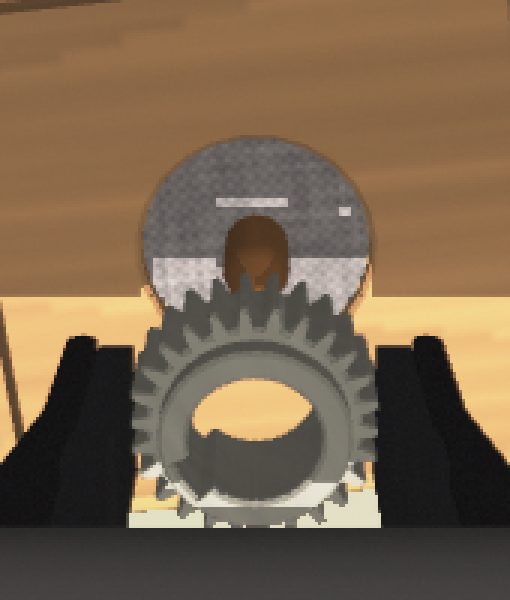

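```bash
python3 - <<'E'
from h import *
p=env.get_obs()['tool_pos']
f=lambda q,z:np.round((ray('wrist',*q,z)-p)[:2]*1000,1)
print('recess -x',f((325.7,225.3),.024),'L',f((287.7,262),.024),'R',f((364,262),.024),'dowel foot -x',f((325.7,251.7),.020))
h=p[2]+.0446
print('bore -x +x',f((325,306),h),f((325,346.7),h),'L R',f((302.7,325),h),f((348.3,325),h))
print(p)
E
```

```text
recess -x [-21.7   0.8] L [ -0.6 -20.5] R [-0.4 22.1] dowel foot -x [-5.2  0.7]
bore -x +x [-9.   0.3] [9.  0.3] L R [-0.8 -8.5] [-0.7  9.5]
[ 0.55363608 -0.19179224  0.05240002]
```

The gear bore is within 0.5 mm of the recess and dowel axis (dowel foot at about (326,252)). Lowering.

Emit:
send_rows([
  [26,0,0.4,12,0,0,0],
  [26,0,0,12,0,0,0],
  [26,0,0,5,0,0,0],
  [26,0,0,5,0,0,0],
  [26,0,0,6,0,0,0],
  [26,0,0,6,0,0,0],
  [26,0,0,5,0,0,0],
  [26,0,0,3,0,0,0],
  [26,0,0,0,0,0,0],
  [26,0,0,0,0,0,0],
])

```text
time_s: 29.05
tool_pos: [0.5524, -0.1912, -0.0034]
tool_rot: [-180.0, 0.0, 179.9]
force: [0.6, 0.4, -0.6]
grip_width: 0.0333
```

Emit:
send_rows([
  [26,0,0,1.5,0,0,0],
  [26,0,0,1,0,0,0],
  [26,0,0,0,0,0,0],
])

```text
time_s: 29.35
tool_pos: [0.5522, -0.191, -0.0061]
tool_rot: [180.0, -0.0, 179.9]
force: [-0.1, -0.2, -1.1]
grip_width: 0.0334
```

Emit:
send_rows([
  [26,0,0,0.8,0,0,0],
  [26,0,0,0,0,0,0],
])

```text
time_s: 29.55
tool_pos: [0.5524, -0.1911, -0.0066]
tool_rot: [180.0, 0.0, 179.9]
force: [0.0, 0.7, 0.7]
grip_width: 0.0331
```

Emit:
send_rows([
  [26,0,0,0.6,0,0,0],
  [26,0,0,0,0,0,0],
])

```text
time_s: 29.75
tool_pos: [0.5524, -0.191, -0.0067]
tool_rot: [180.0, 0.0, 179.9]
force: [-2.0, 0.4, 5.3]
grip_width: 0.033
```

Seated with 5 N. Release and return for gear_42.

Emit:
send_rows([
  [46,0,0,0,0,0,0],
  [46,0,0,0,0,0,0],
  [46,0,0,0,0,0,0],
  [46,0,0,-10,0,0,0],
  [46,0,0,-30,0,0,0],
  [50,0,0,-45,0,0,0],
  [60,0,0,-45,0,0,0],
  [76,8,20,-15,0,0,0],
  [76,14,36,0,0,0,0],
  [76,16,41,0,0,0,0],
  [76,16,41,0,0,0,0],
  [76,16,41,0,0,0,0],
])

```text
time_s: 30.95
tool_pos: [0.482, -0.0106, 0.1384]
tool_rot: [180.0, 0.1, 179.9]
force: [0.7, 1.0, 0.8]
grip_width: 0.0756
```

Emit:
send_rows([
  [76,16,41,0,0,0,0],
  [76,16,41,0,0,0,0],
  [76,16,41,0,0,0,0],
  [76,16,41,0,0,0,0],
  [76,16,41,0,0,0,0],
  [76,16,41,0,0,0,0],
  [76,16,38,0,0,0,0],
  [76,0,0,30,0,0,0],
  [76,0,0,30,0,0,0],
  [76,0,0,15,0,0,0],
  [76,0,0,0,0,0,0],
  [76,0,0,0,0,0,0],
])

```text
time_s: 32.15
tool_pos: [0.3715, 0.2724, 0.0634]
tool_rot: [180.0, 0.0, 179.9]
force: [1.1, 0.7, -0.5]
grip_width: 0.0761
```

Emit:
send_rows([
  [76,1,-0.5,20,0,0,0],
  [76,0,0,25,0,0,0],
  [76,0,0,14,0,0,0],
  [76,0,0,4.5,0,0,0],
  [76,0,0,0,0,0,0],
  [48,0,0,0,0,0,0],
  [48,0,0,0,0,0,0],
  [48,0,0,0,0,0,0],
  [48,0,0,0,0,0,0],
  [48,0,0,0,0,0,0],
], grip_force=35)

```text
time_s: 33.15
tool_pos: [0.3705, 0.2719, -0.0003]
tool_rot: [180.0, 0.0, 179.9]
force: [0.3, -2.0, 3.8]
grip_width: 0.0534
```

Emit:
send_rows([
  [48,0,0,-6,0,0,0],
  [48,0,0,-15,0,0,0],
  [48,0,0,-25,0,0,0],
  [48,0,0,-45,0,0,0],
  [48,0,0,-40,0,0,0],
  [48,-7,-20,0,0,0,0],
  [48,-12.4,-36,0,0,0,0],
  [48,-14,-41,0,0,0,0],
  [48,-14,-41,0,0,0,0],
  [48,-14,-41,0,0,0,0],
  [48,-14,-41,0,0,0,0],
  [48,-14,-41,0,0,0,0],
])

```text
time_s: 34.35
tool_pos: [0.4588, 0.009, 0.13]
tool_rot: [180.0, -0.0, 179.9]
force: [2.0, 1.1, -2.4]
grip_width: 0.0532
```

Emit:
send_rows([
  [48,-14,-41,0,0,0,0],
  [48,-14,-41,0,0,0,0],
  [48,-14,-41,0,0,0,0],
  [48,-14,-41,0,0,0,0],
  [48,-14,-41,0,0,0,0],
  [48,-14,-41,0,0,0,0],
  [48,-14,-41,0,0,0,0],
  [48,-5.8,-14,0,0,0,0],
  [48,0,0,30,0,0,0],
  [48,0,0,30,0,0,0],
  [48,0,0,20,0,0,0],
  [48,0,0,0,0,0,0],
])

```text
time_s: 35.55
tool_pos: [0.5594, -0.2886, 0.0461]
tool_rot: [179.8, -0.4, 179.9]
force: [-0.7, 0.8, -2.6]
grip_width: 0.0533
```

Emit:
send_rows([
  [48,0,0,0,0,0,0],
  [48,0,0,0,0,0,0],
])

```text
time_s: 35.75
tool_pos: [0.5633, -0.291, 0.0516]
tool_rot: [-180.0, 0.1, 179.9]
force: [-0.4, -1.3, -1.9]
grip_width: 0.0534
```

```bash
python3 chk.py c42; python3 - <<'E'
from h import *
d=np.load('chk.npz');im=d['im'];hsv=cv2.cvtColor(im,cv2.COLOR_RGB2HSV);p=env.get_obs()['tool_pos']
# -x edge of recess: first low-sat row from the top per column; report width per row
m=(hsv[:,:,1]<70)
for v in range(200,272,6):
    u=np.nonzero(m[v,250:400])[0]+250; print(v,(u.min(),u.max(),len(u)) if len(u) else None)
E
```

```text
[ 0.5633 -0.291   0.0516]
200 None
206 None
212 (np.int64(311), np.int64(338), 28)
218 (np.int64(296), np.int64(353), 58)
224 (np.int64(288), np.int64(362), 75)
230 (np.int64(281), np.int64(368), 88)
236 (np.int64(277), np.int64(372), 96)
242 (np.int64(274), np.int64(375), 102)
248 (np.int64(272), np.int64(378), 107)
254 (np.int64(271), np.int64(379), 109)
260 (np.int64(270), np.int64(379), 110)
266 (np.int64(270), np.int64(379), 110)
```

```bash
python3 - <<'E'
from h import *
d=np.load('chk.npz');im=d['im'];hsv=cv2.cvtColor(im,cv2.COLOR_RGB2HSV);p=env.get_obs()['tool_pos']
m=hsv[:,:,1]<70
f=lambda q,z:(ray('wrist',*q,z)-p)[:2]*1000
P=[]
for v in range(213,262,3):
    u=np.nonzero(m[v,250:400])[0]+250; P+=[f((u.min()-.5,v),.022),f((u.max()+.5,v),.022)]
P=np.array(P);A=np.c_[2*P,np.ones(len(P))];s=np.linalg.lstsq(A,(P**2).sum(1),rcond=None)[0]
print('recess rel TCP',s[:2],'dia',2*np.sqrt(s[2]+s[0]**2+s[1]**2))
E
```

```text
recess rel TCP [1.10793422 0.1156959 ] dia 62.0556530863175
```

Circle fit: diameter 62 mm (63 expected), centre (+1.1,+0.1) mm from the TCP. Lowering with that correction.

Emit:
send_rows([
  [48,-1.3,0,12,0,0,0],
  [48,0,0,12,0,0,0],
  [48,0,0,5,0,0,0],
  [48,0,0,5,0,0,0],
  [48,0,0,6,0,0,0],
  [48,0,0,6,0,0,0],
  [48,0,0,5,0,0,0],
  [48,0,0,2.5,0,0,0],
  [48,0,0,0,0,0,0],
  [48,0,0,0,0,0,0],
])

```text
time_s: 36.8
tool_pos: [0.5637, -0.2907, -0.0033]
tool_rot: [-180.0, 0.0, 179.9]
force: [-0.0, 0.9, -2.1]
grip_width: 0.0531
```

Emit:
send_rows([
  [48,0,0,1.5,0,0,0],
  [48,0,0,1,0,0,0],
  [48,0,0,0,0,0,0],
])

```text
time_s: 37.1
tool_pos: [0.5635, -0.2905, -0.006]
tool_rot: [180.0, -0.0, 179.9]
force: [-0.2, -0.6, -2.0]
grip_width: 0.0533
```

Emit:
send_rows([
  [48,0,0,0.8,0,0,0],
  [48,0,0,0,0,0,0],
])

```text
time_s: 37.3
tool_pos: [0.5636, -0.2906, -0.0062]
tool_rot: [180.0, 0.0, 179.9]
force: [-2.1, 1.0, 3.5]
grip_width: 0.0534
```

Emit:
send_rows([
  [48,0,0,0.4,0,0,0],
  [48,0,0,0,0,0,0],
])

```text
time_s: 37.5
tool_pos: [0.5637, -0.2906, -0.0062]
tool_rot: [180.0, 0.0, 179.9]
force: [-3.6, 1.6, 6.2]
grip_width: 0.0531
```

Seated with 6 N. Release, rise, and back off for a final look.

Emit:
send_rows([
  [64,0,0,0,0,0,0],
  [64,0,0,0,0,0,0],
  [64,0,0,0,0,0,0],
  [64,0,0,-10,0,0,0],
  [64,0,0,-30,0,0,0],
  [64,0,0,-45,0,0,0],
  [64,0,0,-45,0,0,0],
  [64,0,15,-45,0,0,0],
  [64,0,25,-20,0,0,0],
  [64,0,0,0,0,0,0],
  [64,0,0,0,0,0,0],
  [64,0,0,0,0,0,0],
])

```text
time_s: 38.7
tool_pos: [0.5626, -0.2513, 0.1868]
tool_rot: [-180.0, -0.1, 179.8]
force: [-0.5, 0.3, -0.5]
grip_width: 0.064
```

```bash
python3 - <<'E'
from h import *
o=env.get_obs();print(o['tool_pos'],o['time_s'])
im=env.read_camera('wrist');a=env.read_camera('scene')
A=im[60:340,150:500];B=a[130:350,300:500]
cv2.imwrite('pics/fin.png',np.hstack([cv2.resize(A,(420,336)),cv2.resize(B,(305,336))])[:,:,::-1])
for q,z in (('grease_spray',.09),('shop_mug',.045)):
    r=env.regions_of('scene',q)[0];v,u=np.nonzero(r['region']);print(q,r['confidence'],np.round(r['rect']),ray('scene',u.mean(),v.mean(),z)[:2])
E
```

```text
[ 0.56261943 -0.25127521  0.18684771] 38.7
grease_spray 0.91 [334. 174. 355. 215.] [0.66101205 0.01409477]
shop_mug 0.79 [367. 181. 394. 227.] [ 0.70970889 -0.05403737]
```

View pics/fin.png

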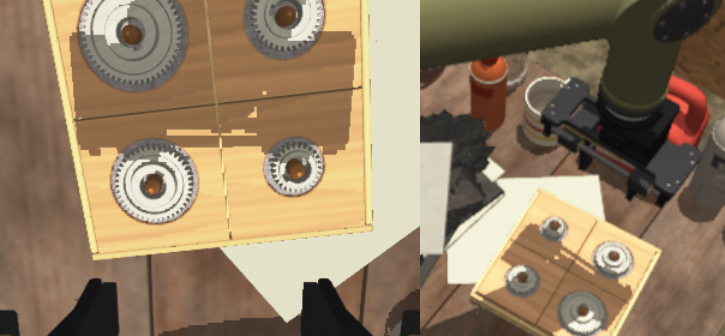

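The picture shows all four gears in their matching recesses with a dowel through each bore. The can and mug are where they started (same picture boxes, partly hidden by the arm).

```bash
python3 -c "
from cell import env
print(env.sign_off())"
```

```text
the job is handed in; nothing more can be done
None
```

All four gears are off the banjo and in the tray, each in its own recess over the dowel. I handed the job in at about 39 s of the 112 s allowed; no verdict was reported.

- **Placing:** I lowered each gear until it met the recess floor at the expected height, with 4–9 N of contact, and only then opened the fingers.
- **Final pictures:** The last wrist and scene views show all four gears lying flat, largest in largest down to smallest.
- **Spray can and mug:** Both still stand in their original places. Their picture boxes match the start except where the arm now covers parts of them.
- **Disagreement:** The fingers really end about 34 mm behind the reported TCP, not at it as stated. My first grasp closed on empty space above the stud without disturbing anything. I corrected for that offset in every later grasp.
- **Re-grip:** I also re-gripped gear_26 once, about 4 mm deeper, before lifting it.
- **Fewer checks on gear_42:** I centred it over its dowel by a computed fit to the camera image rather than by looking, to stay within the picture limit.

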